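# Pack the hub spacers and lift off the outer lid

## Robot

A 6-joint arm with a two-finger parallel gripper is mounted at the origin on the work surface. World frame = base frame: x ahead of the robot, y to its left, z up, the work surface at z = 0. Lengths are in m, angles in degrees, forces in N, time in s.
With the tool pointing down it reaches from about 0.325 to 0.775 m from the base axis. Payload 5.5 kg.
Tool frame: the origin (TCP) lies at the centre of the arm's flange, where the gripper is bolted on; the fingertips stand 182 mm ahead of it and the grasp point (between the pads) lies 163 mm ahead of it; z points along the fingers, y is the direction in which the jaws open and shut (so a half turn about z gives the same grasp; the last joint's range is limited). The gripper opens to 88 mm and grips with 3 to 60 N. Pads are 20 mm wide; open, the fingers measure 115 mm over their backs; the gripper's body (75 mm by 178 mm) begins 61 mm behind the grasp point.
Start: joints at [-75.785, 5.22, 70.514, -0, 104.267, -3.249], TCP at [0.18, -0.572, 0.405] pointing down, gripper open.
Joint ranges: [-164.24, 164.24], [-49.07, 125.15], [9.68, 141.18], [-86.29, 266.29], [3.28, 154.24], [-151.56, 151.56]. Speed limits (degrees/s): [147.25, 147.25, 172.46, 180, 180, 180].

## Interface

Orientations are given as [roll, pitch, yaw] about the fixed x, y, z axes, in that order (R = Rz(yaw) Ry(pitch) Rx(roll)).
In Python, from station import r gives the robot as it stands. The module is installed in compiled form; this text tells all that it offers. Calls block until the motion is done:
- r.reach(position, orientation): joint-space move of the TCP to a pose.
- r.servo_line(position, rotation=None, speed=0.15): straight line of the TCP; rotation=None keeps the orientation; speed is the mean speed in m/s.
- r.move_joints(angles): joint-space move.
- r.let_go() and r.grab(squeeze=None): open the fingers fully, or close them until they stop; squeeze is the grip in N (None keeps the last).
- r.wait(seconds).
- r.inverse_kinematics(position, orientation): joint angles nearest the present ones, or None.
- r.sense(): the state.
- r.snapshot(name): name is "side" or "top"; returns a dict with "frame" (400x640x3 uint8, red, green, blue), "fx", "fy", "cx", "cy" (pixels), "R" (3x3) and "t" (3): a world point X has camera coordinates R X + t. Camera axes: x right, y down, z forward; pixel columns grow to the right and rows downward; lengths in m; the calibration is good to about 2 mm. A picture is of the moment at which its call begins. There is no depth.
A pose or a line that the arm cannot do raises r.IKError and nothing moves.
- r.hand_in(): hands the job in, once; it reports no verdict.
The state is a dict: "clock": time; "joints": joint angles; "joint_vel": joint speeds; "joint_torque": joint torques, N m; "tcp_pos": TCP position; "orientation": TCP orientation; "contact_force": force on the tool from outside, world axes, zero at the start; "torque": the same for the moment, N m; "opening": finger opening in m.
Only numpy, scipy, OpenCV 4.12 (cv2) and the standard library are available. Lean on these libraries where they do the work, as an engineer would, in place of code of your own. Each camera call takes 0.05 s, during which the arm holds its last target. There are 200 camera calls.

## Task

Pack away the trailer-hub spacers: thread the wide spacer ring and then the narrow one down the post inside the open tin, each fully home, then carry the two nested lids together by the inner lid's stem and lower them gently onto the tin until the inner lid is seated. Then lift off the outer lid alone by its collar, because it is wanted at the wire brush, leaving the inner lid seated and undisturbed, and finish while still holding the outer lid level and still with its lower edge above the top of the inner lid's stem. Leave the other things on the bench where they are.

Things in the scene. Friction and masses are not known exactly. Their poses are not given: they have to be found in the camera images.
- post_foot (a point): the foot of the post, on the axis of the tin, on the tin's inner floor (4 above the bench). The tin is an open round steel tin fixed to the bench, 156 across outside, 150 inside, 46 high. The post stands upright at its centre, 18 in diameter, its top 34 above this point (the last 6 taper to 10 across). z up (sizes in mm)
- tin_mouth (a point): the centre of the tin's mouth, level with its rim (42 above post_foot). z up (sizes in mm)
- wide_mid (a point): centre (half-way up) of the wide steel spacer ring: 64 outside, bore 22, 14 high, 0.3 kg, lying flat on the bench at the start; z is its axis. When it is fully home on the tin's floor this point is 7 above post_foot (sizes in mm)
- narrow_mid (a point): centre (half-way up) of the narrow steel spacer ring: 44 outside, bore 22, 14 high, 0.13 kg, lying flat on the bench at the start; z is its axis. Fully home on top of the wide ring this point is 21 above post_foot (sizes in mm)
- inner_stem (a point): on the axis of the inner lid's upright stem, at the middle of the 26 long part of it that shows above the outer lid's collar; stem 20 in diameter, its top 13 above this point; z up the stem. Seated in the tin, this point is 46 above tin_mouth. Lifting the inner lid by its stem carries both lids (sizes in mm)
- inner_lid: inner lid, aluminium, 0.24 kg: a disc 154 across, 3 thick, which seats on the tin's rim, over a 144 wide, 5 deep bevelled plug that enters the mouth. Origin at the centre of the plug's underside, z up; the disc's underside is 5 above it, inner_stem 51 above it. Only gravity holds it (sizes in mm)
- rest: fixed round wooden block, 110 across, 30 high, on which the inner lid's plug lies at the start with the outer lid nested on top; origin at the centre of its underside (sizes in mm)
- outer_collar (a point): centre (half-way up) of the outer lid's collar, an upright tube 44 outside, bore 25, 26 high, round the inner lid's stem. z up. The collar's top is 13 above this point, the lid's upper face 13 below, the lower edge of its skirt 31 below. Nested, this point is 26 below inner_stem (sizes in mm)
- outer_lid: outer lid, aluminium, 0.26 kg: a cap 174 across, 4 thick, resting loosely on the inner lid's disc, with a skirt 168 inside hanging 14 below; origin at the centre of the underside of its top, 17 below outer_collar, z up. Only gravity holds it on the inner lid (sizes in mm)
- bolt_cup: tin cup of roofing bolts, 72 across, about 95 high; origin at the centre of its underside. Bystander, leave alone (sizes in mm)
- door_hinge: brass door hinge lying flat, 75 x 66 x 10; origin at the centre of its underside. Bystander, leave alone (sizes in mm)
- chuck_key: pewter-grey T-shaped drill chuck key lying flat, about 75 x 40 x 14; origin on the bench under the middle of its shaft. Bystander, leave alone (sizes in mm)
- screw_jar: red plastic screw jar, 68 across, 85 high; origin at the centre of its underside. Bystander, leave alone (sizes in mm)
- wire_brush: wire brush with a wooden handle lying flat, 200 x 26 x 28, long along its x; origin under its centre. Bystander, leave alone (sizes in mm)
- pulley: aluminium V-belt pulley lying flat, 70 across, 22 high; origin at the centre of its underside. Bystander, leave alone (sizes in mm)
Things that resemble listed ones, but are neither listed nor needed, are in the scene too. Leave any orange look-alike of the part that bears post_foot alone.

How it is judged (in metres and radians):
On the way, in this order (a step that is already met when the one before it is completed fails the run):
1. the wide ring is fully home on the post (horizontal distance between wide_mid and post_foot below 0.005 m and z of wide_mid in the frame of post_foot below 0.0095 m and angle between wide_mid's own z axis and vertical below 0.08 rad), for 0.2 s.
2. the narrow ring is home on the post, on the wide ring (all of step 1 and horizontal distance between narrow_mid and post_foot below 0.005 m and z of narrow_mid in the frame of post_foot between 0.018 and 0.0235 m and angle between narrow_mid's own z axis and vertical below 0.08 rad), for 0.2 s.
3. the inner lid is seated in the tin with the outer lid still nested on it (horizontal distance between inner_stem and tin_mouth below 0.006 m and z of inner_stem in the frame of tin_mouth between 0.0435 and 0.0485 m and angle between inner_stem's own z axis and vertical below 0.04 rad and z of outer_collar in the frame of inner_stem below -0.023 m and horizontal distance between outer_collar and inner_stem below 0.006 m), for 0.2 s.
At the end, for the whole second after the job is handed in: Rings home on the post, wide below (2.5 mm in depth, 5 mm of axis); inner lid seated (2.5 mm in height, 6 mm of axis, 0.04 rad); fingers hold the outer lid still (0.02 m/s), level (0.15 rad), lower edge above the stem's top (outer_collar over 136 mm above the bench), clear of the inner lid (all of step 2 and horizontal distance between inner_stem and tin_mouth below 0.006 m and z of inner_stem in the frame of tin_mouth between 0.0435 and 0.0485 m and angle between inner_stem's own z axis and vertical below 0.04 rad and height (world z) of outer_collar above 0.136 m and angle between outer_collar's own z axis and vertical below 0.15 rad and linear speed of outer_lid below 0.02 m/s and contact force between the fingers and outer_lid above 1 N and contact force between outer_lid and inner_lid below 0.1 N); the arm keeps its last pose, push and grip.
It fails at once if the outer lid is parted from the inner lid (by 12 mm) while the inner lid is not seated in the tin (z of outer_collar in the frame of inner_stem above -0.014 m and not (horizontal distance between inner_stem and tin_mouth below 0.006 m and z of inner_stem in the frame of tin_mouth between 0.0435 and 0.0485 m and angle between inner_stem's own z axis and vertical below 0.04 rad)).
It fails at once if the lids are dropped onto the tin (faster than 0.35 m/s in the last 30 mm) (horizontal distance between inner_stem and tin_mouth below 0.02 m and z of inner_stem in the frame of tin_mouth below 0.076 m and linear speed of inner_lid above 0.35 m/s).
It fails at once if a bystander is moved by more than 20 mm (distance of any of bolt_cup, door_hinge, chuck_key, screw_jar, wire_brush, pulley from where it was at the start of the episode above 0.02 m).
It also fails if it takes over 72 s, if anything falls off the work surface, if the arm or the gripper's body presses on something with over 40 N, if the wrist force passes 120 N, or if a joint passes its speed limit or range.

## Working session

There is one attempt and no reset: what is moved stays moved. The work goes in short steps, each a Python script; the robot and the scene stay as the last script left them, time stands still between calls to the robot, and variables do not carry over. Pictures are saved under pics/ and viewed, about 8 in all and at most 12, crops included, and the job is handed in when it is done.

```bash
mkdir -p pics; ls; python3 - <<'E'
from station import r
import cv2,numpy as np
for n in("top","side"):
    s=r.snapshot(n); cv2.imwrite(f"pics/{n}0.png",s["frame"][:,:,::-1]); np.savez(n+"0.npz",**s)
    print(n,s["fx"],s["cx"],s["cy"],np.round(s["R"],3).tolist(),s["t"], "cam",-s["R"].T@np.array(s["t"]))
print(r.sense())
E
```

```text
pics
top 383.16003993397646 324.2358514284974 203.6118151188215 [[-0.037, -0.999, -0.006], [-0.975, 0.037, -0.221], [0.221, -0.002, -0.975]] [-0.02254266  0.55847722  0.93187177] cam [ 0.33752128 -0.04131107  1.03206722]
side 428.74584939943543 319.09919842517013 199.686710790901 [[-0.998, -0.06, -0.018], [-0.018, 0.55, -0.835], [0.06, -0.833, -0.55]] [0.53771118 0.10521618 1.24263651] cam [0.4645465  1.00943337 0.7807625 ]
{'clock': 0.1, 'joints': array([-7.57853527e+01,  5.25748944e+00,  7.05740832e+01,  9.49943792e-04,
        1.04266659e+02, -3.24774723e+00]), 'joint_vel': array([-0.08758253, -0.06243286, -0.11486072, -0.01345806, -0.10304858,
        0.00771466]), 'joint_torque': array([ 3.96241900e-03, -4.47854090e+01, -4.07572103e+01,  7.01771001e-02,
        2.83875590e-02, -1.11809179e-04]), 'tcp_pos': array([ 0.18006988, -0.57239232,  0.40364216]), 'orientation': array([-1.79901978e+02, -6.48476093e-03,  1.74626223e+01]), 'contact_force': array([-0.03315712, -0.67207044,  0.11112284]), 'torque': array([ 0.00793744, -0.03313328,  0.01598457]), 'opening': 0.08790701198591139}
```

View pics/top0.png

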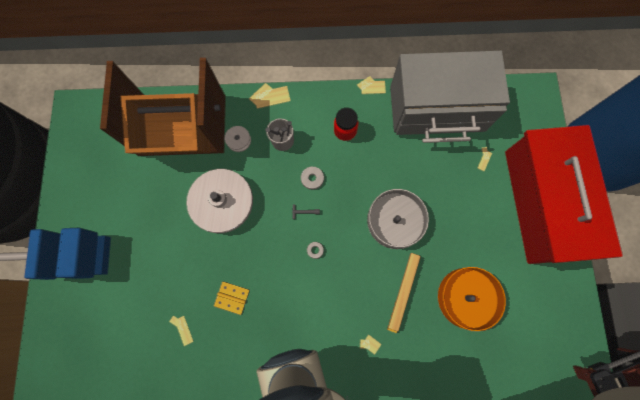

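View pics/side0.png

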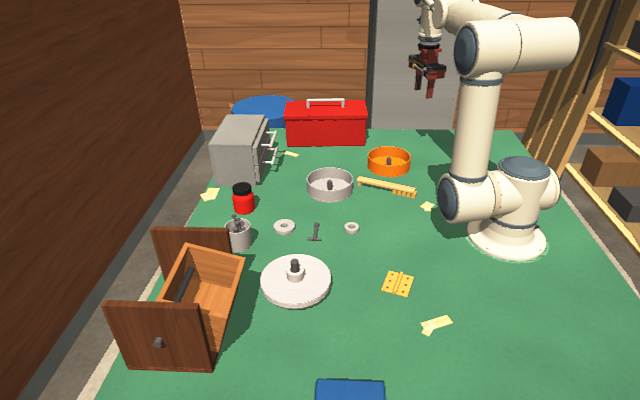

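Top view candidates are below.
- **Tin:** grey at (399,219), with an orange look-alike at (473,298). The grey one is the target.
- **Rings:** wide at (312,178), narrow at (316,251). The grey disc at (237,138) fits the pulley.
- **Lids:** nested at (219,201).

I'll confirm these in one enlarged composite and measure with masks.

```bash
cat > h.py <<'E'
import numpy as np,cv2
def ray(s,p):
    R=np.array(s["R"]);d=R.T@np.array([(p[0]-s["cx"])/s["fx"],(p[1]-s["cy"])/s["fy"],1]);return -R.T@np.array(s["t"]),d/np.linalg.norm(d)
def tri(s1,p1,s2,p2):
    A=0;b=0;c=[ray(s1,p1),ray(s2,p2)]
    for o,d in c:
        M=np.eye(3)-np.outer(d,d);A=A+M;b=b+M@o
    X=np.linalg.solve(A,b);return X,[np.linalg.norm((np.eye(3)-np.outer(d,d))@(X-o)) for o,d in c][0]*2
def onz(s,p,z):
    o,d=ray(s,p);return o+d*(z-o[2])/d[2]
def proj(s,X):
    c=np.array(s["R"])@X+np.array(s["t"]);return np.array([s["fx"]*c[0]/c[2]+s["cx"],s["fy"]*c[1]/c[2]+s["cy"]])
def blob(s,seed,half,test):
    """contour of mask blob nearest seed in window -> min-enclosing bbox centre, ellipse, area"""
    f=s["frame"];x,y=seed;x0,y0=x-half,y-half
    w=f[y0:y+half,x0:x+half];m=cv2.morphologyEx(test(w).astype(np.uint8),cv2.MORPH_OPEN,np.ones((2,2)))
    cs,_=cv2.findContours(m,cv2.RETR_EXTERNAL,cv2.CHAIN_APPROX_NONE)
    c=min([c for c in cs if len(c)>=6],key=lambda c:abs(cv2.pointPolygonTest(c,(half,half),True)) if cv2.pointPolygonTest(c,(half,half),False)<0 else -len(c))
    return c.reshape(-1,2)+[x0,y0]
def notgreen(w):
    h=cv2.cvtColor(np.ascontiguousarray(w),cv2.COLOR_RGB2HSV);return ~((h[...,0]>55)&(h[...,0]<95)&(h[...,1]>90))
def dark(w): return np.max(w,2)<70
E
python3 - <<'E'
import numpy as np,cv2
from h import *
T=dict(np.load("top0.npz"));S=dict(np.load("side0.npz"))
seeds={"wide":((312,178),(284,227),18),"narrow":((316,251),(351,228),15),"tin":((399,219),(330,184),42),"lids":((219,201),(296,280),48)}
for k,(a,b,h) in seeds.items():
    es=[]
    for s,p in((T,a),(S,b)):
        c=blob(s,p,h,notgreen);e=cv2.fitEllipse(c.astype(np.float32));es.append(e[0]);x,y,w,hh=cv2.boundingRect(c.astype(np.int32))
        print(k,np.round(e[0],1),np.round(e[1],1),(x,y,w,hh))
    print("  tri",tri(T,es[0],S,es[1]))
tiles=[]
for s,i in((T,0),(S,1)):
    row=[]
    for k,v in seeds.items():
        x,y=v[i];h=45
        row.append(cv2.resize(s["frame"][y-h:y+h,x-h:x+h],(200,200),interpolation=cv2.INTER_CUBIC))
    tiles.append(np.hstack(row))
cv2.imwrite("pics/comp.png",np.vstack(tiles)[:,:,::-1])
E
```

```text
wide [313.  178.5] [23.4 24.4] (301, 167, 25, 24)
wide [284.6 227.7] [16.5 22.3] (274, 220, 22, 17)
  tri (array([ 0.64410502, -0.01471984,  0.00119903]), np.float64(0.0006081095655119054))
narrow [315.8 250.7] [17.3 18.1] (307, 242, 19, 18)
narrow [352.  228.7] [12.6 15.3] (345, 223, 15, 13)
  tri (array([ 0.44179873, -0.01610811,  0.0020483 ]), np.float64(0.0012746745563752095))
tin [398.7 219.5] [60.9 62.4] (368, 189, 63, 62)
tin [330.3 185.4] [36.3 49.2] (307, 168, 48, 36)
  tri (array([ 0.51565828, -0.24226446,  0.01389419]), np.float64(0.0020275183694393223))
lids [220.2 201.6] [64.9 67.9] (186, 169, 69, 66)
lids [296.1 282.1] [55.3 72. ] (260, 255, 72, 56)
  tri (array([0.58176493, 0.23739639, 0.02440617]), np.float64(0.0006556163452881677))
```

View pics/comp.png

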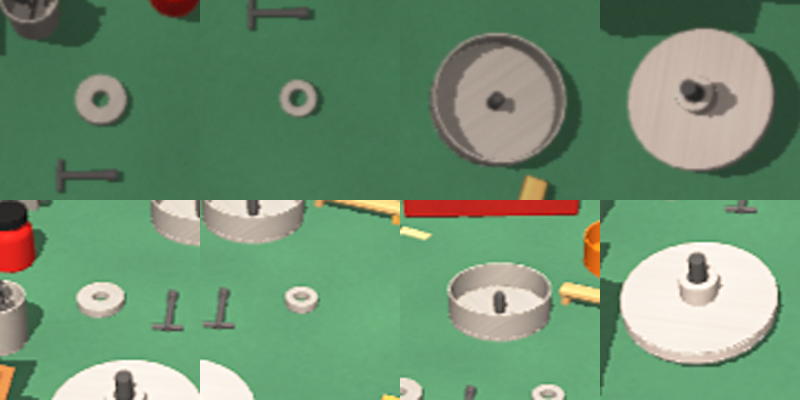

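The crop confirms the identities: two plain bored rings, the grey tin with its post, and nested lids with a dark stem through the pale collar. I'll refine with an upscaled low-saturation mask to exclude shadows.

```bash
cat >> h.py <<'E'
def lowsat(w):
    h=cv2.cvtColor(np.ascontiguousarray(w),cv2.COLOR_RGB2HSV);return (h[...,1]<75)&(h[...,2]>60)
def fine(s,seed,half,test,k=6):
    """outline of the blob at seed, at sub-pixel level; returns convex outline points (pixels, integer=centre)"""
    x,y=seed;x0,y0=x-half,y-half
    w=s["frame"][y0:y+half,x0:x+half];W=cv2.resize(w,None,fx=k,fy=k,interpolation=cv2.INTER_CUBIC)
    m=cv2.morphologyEx(test(W).astype(np.uint8),cv2.MORPH_OPEN,np.ones((k,k)))
    cs,_=cv2.findContours(m,cv2.RETR_EXTERNAL,cv2.CHAIN_APPROX_NONE)
    c=max(cs,key=lambda c:cv2.contourArea(c)-20*k*np.linalg.norm(c.reshape(-1,2).mean(0)-half*k))
    c=cv2.convexHull(c).reshape(-1,2)
    return ((c+.5)/k-.5+[x0,y0]).astype(np.float32)
def mid(c):
    M=cv2.moments(c.reshape(-1,1,2));return np.array([M["m10"],M["m01"]])/M["m00"]
E
python3 - <<'E'
import numpy as np,cv2
from h import *
T=dict(np.load("top0.npz"));S=dict(np.load("side0.npz"))
seeds={"wide":((312,178),(284,227),16,lowsat),"narrow":((316,251),(351,228),14,lowsat),"tin":((399,219),(330,184),40,lowsat),"lids":((219,201),(296,280),46,lowsat),
"stem":((216,197),(295,266),13,dark),"post":((397,219),(330,185),9,dark)}
for k,(a,b,h,t) in seeds.items():
    c=[fine(T,a,h,t),fine(S,b,h,t)];m=[mid(q) for q in c]
    X,g=tri(T,m[0],S,m[1])
    print(k,np.round(m,1).tolist(),"ext",[np.round(np.ptp(q,axis=0),1).tolist() for q in c],"X",np.round(X*1e3,1),"gap",round(g*1e3,1),"top@z",np.round(onz(T,m[0],X[2])[:2]*1e3,1))
def sil(s,cx,cy,r,z0,z1):
    a=np.linspace(0,6.283,90);p=np.array([proj(s,np.array([cx+r*np.cos(t),cy+r*np.sin(t),z])) for t in a for z in(z0,z1)],np.float32)
    h=cv2.convexHull(p);q=h.reshape(-1,2);return np.round(mid(q),1),np.round(np.ptp(q,axis=0),1)
print("expect wide",sil(T,.645,-.015,.032,0,.014),sil(S,.645,-.015,.032,0,.014))
print("expect nar",sil(T,.442,-.016,.022,0,.014),sil(S,.442,-.016,.022,0,.014))
print("expect tin",sil(T,.516,-.242,.078,0,.046),sil(S,.516,-.242,.078,0,.046))
print("expect post",sil(T,.516,-.242,.0085,.006,.038),sil(S,.516,-.242,.0085,.006,.038))
E
```

```text
wide [[312.1, 177.6], [283.9, 226.7]] ext [[24.5, 23.799999237060547], [22.299999237060547, 16.5]] X [645.4 -12.5   6.6] gap 0.1 top@z [645.4 -12.5]
narrow [[315.0, 250.0], [351.3, 227.6]] ext [[18.0, 17.5], [15.300000190734863, 12.699999809265137]] X [443.7 -14.2   7.3] gap 0.3 top@z [443.8 -14.2]
tin [[397.8, 218.7], [329.5, 184.5]] ext [[62.70000076293945, 60.70000076293945], [47.29999923706055, 36.20000076293945]] X [ 517.6 -239.2   19.4] gap 0.6 top@z [ 517.9 -239.2]
lids [[219.4, 200.7], [295.3, 281.1]] ext [[67.69999694824219, 65.5], [71.69999694824219, 55.70000076293945]] X [583.3 238.5  28.7] gap 0.6 top@z [583.7 238.5]
stem [[216.9, 198.0], [297.6, 268.4]] ext [[8.0, 6.800000190734863], [1.2999999523162842, 5.699999809265137]] X [578.7 234.2  68. ] gap 5.5 top@z [581.5 234.2]Traceback (most recent call last):
  File "<stdin>", line 7, in <module>
  File "h.py", line 31, in fine
    c=max(cs,key=lambda c:cv2.contourArea(c)-20*k*np.linalg.norm(c.reshape(-1,2).mean(0)-half*k))
ValueError: max() iterable argument is empty
```

```bash
python3 - <<'E'
import numpy as np,cv2
from h import *
T=dict(np.load("top0.npz"));S=dict(np.load("side0.npz"))
def sil(s,cx,cy,r,z0,z1):
    a=np.linspace(0,6.283,90);p=np.array([proj(s,np.array([cx+r*np.cos(t),cy+r*np.sin(t),z])) for t in a for z in(z0,z1)],np.float32)
    return mid(cv2.convexHull(p).reshape(-1,2))
for n,a in(("tin",(.5176,-.2392,.078,0,.046)),("lids",(.5833,.2385,.087,.024,.042)),("wide",(.6454,-.0125,.032,0,.014))):
    print(n,"bias mm",np.round((tri(T,sil(T,*a),S,sil(S,*a))[0]-[a[0],a[1],(a[3]+a[4])/2])*1e3,1))
for k,a,b,h in(("stem",(216,197),(295,266),13),("post",(397,219),(330,185),9)):
  for th in(95,110,125):
    t=lambda w:np.max(w,2)<th
    try:
        c=[fine(T,a,h,t),fine(S,b,h,t)];m=[mid(q) for q in c];X,g=tri(T,m[0],S,m[1])
        print(k,th,np.round(m,1).tolist(),[np.round(np.ptp(q,axis=0),1).tolist() for q in c],np.round(X*1e3,1),round(g*1e3,1))
    except Exception as e: print(k,th,e)
E
```

```text
tin bias mm [ 0.4 -2.3 -3.5]
lids bias mm [ 0.1  1.9 -4. ]
wide bias mm [ 0.1  0.  -0.5]
stem 95 [[215.8, 197.0], [294.8, 267.3]] [[10.699999809265137, 9.0], [7.800000190734863, 9.300000190734863]] [582.8 235.8  72.2] 0.5
stem 110 [[215.9, 197.0], [294.8, 267.0]] [[11.5, 9.5], [8.199999809265137, 10.199999809265137]] [582.8 235.5  72.7] 0.4
stem 125 [[220.1, 199.4], [294.7, 265.9]] [[18.299999237060547, 15.300000190734863], [8.699999809265137, 13.0]] [581.  226.2  66.9] 6.5
post 95 [[397.1, 219.5], [329.7, 185.6]] [[8.199999809265137, 7.699999809265137], [4.5, 7.199999809265137]] [ 516.5 -237.7   15.7] 0.2
post 110 [[398.5, 219.9], [329.6, 185.2]] [[11.300000190734863, 8.199999809265137], [5.0, 8.300000190734863]] [ 516.2 -241.9   14.5] 1.3
post 125 [[398.8, 220.0], [329.6, 185.0]] [[12.300000190734863, 9.199999809265137], [5.300000190734863, 9.0]] [ 516.1 -242.5   14.8] 1.7
```

Positions after removing the silhouette bias:

| Item | x, y (mm) | Height check |
|---|---|---|
| Tin | (517, -237) | 23 mid, as expected |
| Wide ring | (645.4, -12.5) | 6.6, expected 7 |
| Narrow ring | (443.7, -14.2) | 7.3, expected 7 |
| Lids | (583, 236.2) | 32.7, expected 33 |

The heights agree, so I'll act on the wide ring.

```bash
cat > m.py <<'E'
from station import r
import numpy as np
D=[180,0,0]
def at(): return r.sense()["tcp_pos"]-[0,0,.163]
def go(x,y,z,speed=.15): r.servo_line([x,y,z+.163],D,speed=speed)
def rep(t):
    s=r.sense();print(t,"t",round(s["clock"],2),"gp",np.round((s["tcp_pos"]-[0,0,.163])*1e3,1),"F",np.round(s["contact_force"],1),"M",np.round(s["torque"],2),"open",round(s["opening"]*1e3,1))
E
python3 - <<'E'
from m import *
for p in((.645,-.0125,.022),(.4437,-.0142,.022),(.517,-.237,.02),(.583,.236,.09)):
    print(r.inverse_kinematics([p[0],p[1],p[2]+.163],D))
r.reach([.6454,-.0125,.09+.163],D); rep("above")
go(.6454,-.0125,.0235,.1); rep("down")
r.grab(25); rep("grip")
go(.6454,-.0125,.12,.15); rep("up")
import cv2
go(.517,-.237,.12,.25); rep("over tin")
f=[r.snapshot(n) for n in("top","side")]
for n,s in zip(("top1","side1"),f): np.savez(n+".npz",**s)
a=f[0]["frame"][129:309,309:489];b=f[1]["frame"][75:255,240:420]
cv2.imwrite("pics/over.png",cv2.resize(np.hstack([a,b]),(800,400),interpolation=cv2.INTER_CUBIC)[:,:,::-1])
E
```

```text
[-4.13131965e+00  1.57977054e+01  8.11115705e+01 -2.54444375e-14
  8.30907242e+01  8.58686803e+01]
[-6.22558191e+00 -1.55755383e+01  1.12526053e+02 -2.54444375e-14
  8.30494852e+01  8.37744181e+01]
[-2.80546768e+01  4.56215878e+00  9.39259437e+01 -2.54444375e-14
  8.15118975e+01  6.19453232e+01]
[ 1.89394386e+01  1.09185226e+01  7.96781721e+01 -2.54444375e-14
  8.94033053e+01  1.08939439e+02]
above t 2.73 gp [645.4 -13.4  90.3] F [-0.6  0.9  0.9] M [ 0.01  0.03 -0.01] open 87.7
down t 3.54 gp [645.7 -12.5  24.2] F [0.5 0.7 1. ] M [-0.03  0.01  0.02] open 87.6
grip t 4.06 gp [645.5 -12.4  24. ] F [-0.6  0.7  2.2] M [0.27 0.09 0.  ] open 62.1
up t 4.85 gp [645.1 -12.5 118.3] F [ 0.4  0.6 -4. ] M [-0.    0.02  0.05] open 62.4
over tin t 6.03 gp [ 517.3 -236.3  119.8] F [-0.3 -0.1 -4. ] M [ 0.05 -0.05 -0.01] open 62.3
```

View pics/over.png

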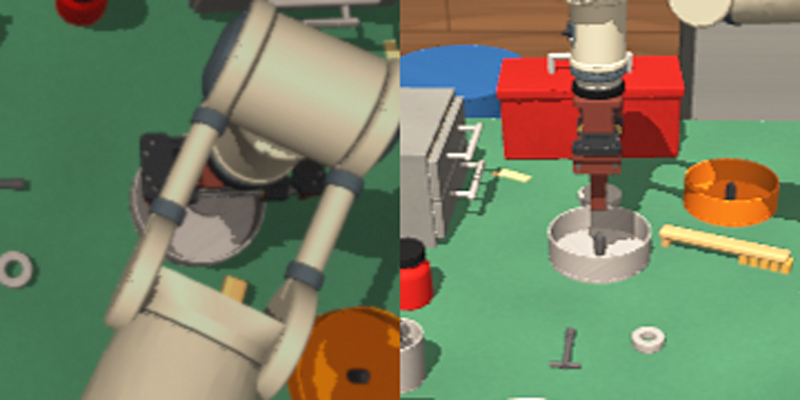

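The ring is held level, and in the side view its column (about 598) matches the post's (about 600). I'll lower in steps while watching forces.

```bash
python3 - <<'E'
from m import *
x,y=.517,-.237
go(x,y,.066,.12); rep("pre")
for z in(.056,.048,.040,.033):
    go(x,y,z,.05); rep("z%g"%z)
    F=r.sense()["contact_force"]
    if F[2]>12 or np.hypot(F[0],F[1])>15: print("STOP");break
E
```

```text
pre t 6.73 gp [ 517.2 -236.9   66.3] F [ 0.6 -0.7 -2.7] M [ 0.01 -0.05  0.05] open 62.0
z0.056 t 7.08 gp [ 516.9 -237.    55.8] F [-0.7  0.5 -3.1] M [ 0.04  0.02 -0.02] open 62.1
z0.048 t 7.39 gp [ 516.8 -236.9   47.3] F [ 0.2 -0.3 -3.4] M [0.07 0.07 0.03] open 61.9
z0.04 t 7.7 gp [ 516.8 -236.9   39.3] F [ 0.   0.6 -2.6] M [ 0.05 -0.01  0.02] open 62.2
z0.033 t 7.99 gp [ 516.8 -236.9   32.4] F [ 0.3  0.5 -2.8] M [ 0.01  0.04 -0.01] open 62.2
```

```bash
python3 - <<'E'
from m import *
x,y=.517,-.237
go(x,y,.0285,.03); rep("low")
r.let_go(); rep("open")
go(x,y,.12,.2)
nx,ny=.4437,-.0142
go(nx,ny,.09,.25); go(nx,ny,.0235,.1); rep("at narrow")
r.grab(20); rep("grip")
s=r.snapshot("top");np.savez("top2.npz",**s)
go(nx,ny,.12,.15); rep("up"); go(x,y,.12,.25); go(x,y,.084,.12); rep("pre")
for z in(.074,.066,.058,.050,.046):
    go(x,y,z,.05); rep("z%g"%z)
    F=r.sense()["contact_force"]
    if F[2]>12 or np.hypot(F[0],F[1])>15: print("STOP");break
E
```

```text
low t 8.29 gp [ 517.  -237.    28.3] F [-1.2 -0.4 -3.2] M [ 0.   -0.04  0.04] open 61.9
open t 8.89 gp [ 517.  -237.    28.6] F [-0.1  0.4  0.5] M [0.04 0.03 0.06] open 87.9
at narrow t 11.42 gp [444.  -14.3  24.1] F [ 0.3 -0.1  0.9] M [ 0.05 -0.02  0.03] open 88.0
grip t 12.18 gp [443.7 -14.2  23.5] F [ 0.2  0.4 -0. ] M [0.05 0.11 0.  ] open 42.5
up t 13.03 gp [443.5 -14.2 118.8] F [ 0.6 -0.3 -2. ] M [0.02 0.   0.01] open 42.8
pre t 14.57 gp [ 516.9 -236.3   83.9] F [ 0.4 -0.7 -0.7] M [-0.03  0.02  0.04] open 42.5
z0.074 t 14.92 gp [ 516.9 -237.    73.8] F [-0.7 -0.2 -1.9] M [-0.01  0.01 -0.03] open 42.5
z0.066 t 15.22 gp [ 516.8 -237.    65.3] F [-0.3 -0.3 -1.9] M [ 0.   -0.01  0.04] open 42.7
z0.058 t 15.53 gp [ 516.8 -236.9   57.3] F [ 0.1  0.7 -0.8] M [0.02 0.03 0.02] open 42.8
z0.05 t 15.84 gp [ 516.8 -236.9   49.3] F [ 0.8  0.2 -2.2] M [-0.04 -0.05 -0.05] open 42.4
z0.046 t 16.09 gp [ 516.9 -237.    45.7] F [-0.8 -0.1 -1.7] M [ 0.03 -0.01 -0.04] open 42.5
```

```bash
python3 - <<'E'
from m import *
import cv2
x,y=.517,-.237
go(x,y,.0425,.03); rep("low")
r.let_go(); go(x,y,.15,.2); go(.583,.1,.18,.3); rep("away")
f=[r.snapshot(n) for n in("top","side")]
for n,s in zip(("top3","side3"),f): np.savez(n+".npz",**s)
a=f[0]["frame"][169:269,349:449];b=f[1]["frame"][135:235,280:380]
cv2.imwrite("pics/tin.png",cv2.resize(np.hstack([a,b]),(800,400),interpolation=cv2.INTER_CUBIC)[:,:,::-1])
E
```

```text
low t 16.36 gp [ 516.9 -237.    42.2] F [-0.2  0.3 -2.1] M [ 0.05 -0.    0.07] open 42.7
away t 19.19 gp [582.9  99.  179.5] F [-0.5 -0.3  0.5] M [-0.01  0.07  0.02] open 87.8
```

View pics/tin.png

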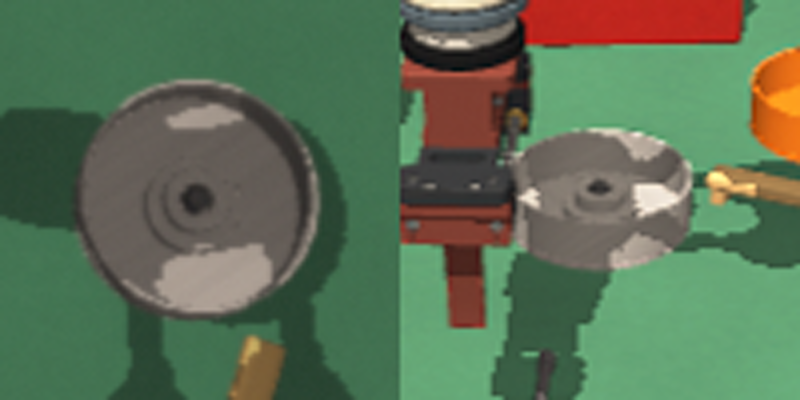

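Both rings are home: they sit concentric round the post tip at about (196,198) in the top crop, stepped wide then narrow. Next is the lids by the stem.

```bash
python3 - <<'E'
from m import *
import cv2
lx,ly=.583,.236;x,y=.517,-.237
go(lx,ly,.14,.2); go(lx,ly,.0895,.08); rep("at stem")
r.grab(45); rep("grip")
go(lx,ly,.11,.05); rep("lift a bit")
go(lx,ly,.18,.12); rep("up")
go(x,y,.18,.2); rep("over")
r.wait(.3)
go(x,y,.135,.08); rep("near")
f=[r.snapshot(n) for n in("top","side")]
for n,s in zip(("top4","side4"),f): np.savez(n+".npz",**s)
b=f[1]["frame"][70:250,240:440]
cv2.imwrite("pics/lid.png",cv2.resize(b,(800,600),interpolation=cv2.INTER_CUBIC)[:,:,::-1])
E
```

```text
at stem t 20.93 gp [583.1 236.1  89.8] F [ 0.5 -0.7  0.2] M [ 0.08  0.01 -0.  ] open 87.8
grip t 22.0 gp [583.  236.1  89.5] F [-0.1  0.1 -0.1] M [ 0.2 -0.  -0. ] open 19.4
lift a bit t 22.56 gp [583.  236.  110.2] F [ 0.1 -0.2 -3.4] M [ 0.01  0.06 -0.03] open 19.3
up t 23.29 gp [582.9 236.  179.1] F [-0.2 -0.4 -5.3] M [-0.02 -0.   -0.04] open 19.1
over t 25.83 gp [ 517.2 -236.4  180. ] F [ 0.5  0.8 -5.3] M [-0.02  0.03 -0.05] open 19.0
near t 26.84 gp [ 517.  -237.   135.1] F [-0.1 -0.8 -4.6] M [ 0.    0.   -0.01] open 19.3
```

View pics/lid.png

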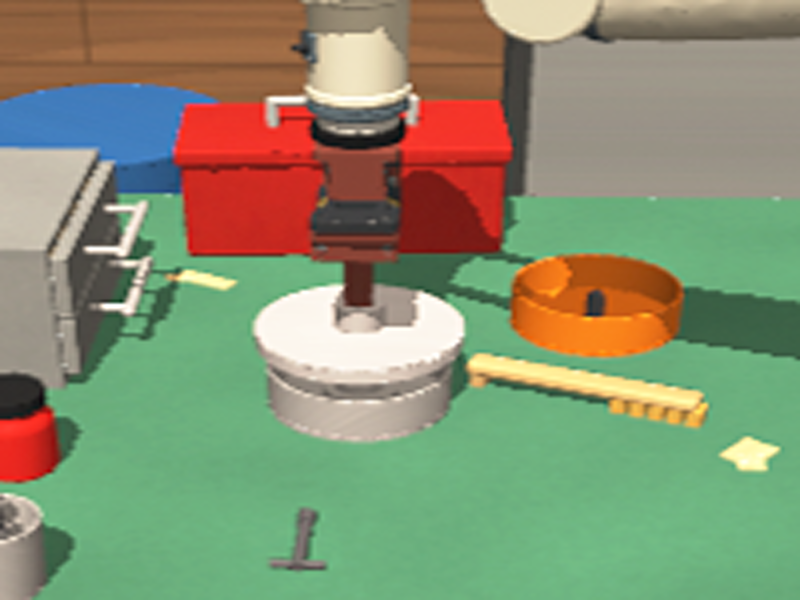

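The lids hang level and nested, centred over the tin (lid centre column about 360, tin about 360). I'll lower gently with force checks.

```bash
python3 - <<'E'
from m import *
x,y=.517,-.237
go(x,y,.112,.05); rep("a")
z=.109
while z>.0975:
    go(x,y,z,.02); F=r.sense()["contact_force"]; rep("z%g"%z)
    if F[2]>3 or np.hypot(F[0],F[1])>12: print("contact");break
    z-=.0015
E
```

```text
a t 27.55 gp [ 517.  -237.   111.7] F [ 0.5  0.3 -4.5] M [0.   0.01 0.  ] open 19.2
z0.109 t 27.85 gp [ 517. -237.  109.] F [ 0.4  0.  -4. ] M [ 0.02  0.05 -0.02] open 19.4
z0.1075 t 28.1 gp [ 517.  -237.   107.4] F [-0.  -0.8 -5. ] M [0.05 0.06 0.02] open 18.8
z0.106 t 28.35 gp [ 517.  -237.   105.8] F [-0.1 -0.6 -4.5] M [ 0.07 -0.01  0.04] open 19.1
z0.1045 t 28.6 gp [ 517.  -237.   104.3] F [ 0.7  0.6 -4.3] M [ 0.04 -0.04 -0.04] open 19.1
z0.103 t 28.85 gp [ 517.  -237.   102.8] F [ 0.2  0.3 -4.5] M [0.02 0.08 0.02] open 19.1
z0.1015 t 29.1 gp [ 517.  -237.   101.3] F [-0.3 -0.5 -4.2] M [ 0.04 -0.03 -0.08] open 19.1
z0.1 t 29.35 gp [ 517.1 -237.   100.5] F [-1.1  0.4 -1.8] M [ 0.02  0.08 -0.03] open 19.1
z0.0985 t 29.6 gp [ 517.  -237.   100.5] F [-2.8  1.8  5.4] M [ 0.35  0.59 -0.03] open 19.3
contact
```

Contact came at 100.5 mm, exactly the predicted seating height. I'll release, then grip the collar and lift.

```bash
python3 - <<'E'
from m import *
import cv2
x,y=.517,-.237
go(x,y,.1003,.02); r.let_go(); r.wait(.3); rep("released")
go(x,y,.15,.15)
go(x,y,.0765,.08); rep("at collar")
r.grab(30); rep("grip"); r.wait(.2)
go(x,y,.082,.02); rep("lift5")
go(x,y,.105,.03); rep("lift28")
f=[r.snapshot(n) for n in("top","side")]
b=f[1]["frame"][90:240,240:440]
cv2.imwrite("pics/l2.png",cv2.resize(b,(800,600),interpolation=cv2.INTER_CUBIC)[:,:,::-1])
E
```

```text
released t 31.29 gp [ 517.  -237.   100.3] F [0.6 0.3 0.3] M [-0.01 -0.02 -0.  ] open 87.7
at collar t 32.84 gp [ 517.2 -237.1   77.3] F [-0.8 -1.1 -0.1] M [ 0.01 -0.02 -0.  ] open 87.9
grip t 33.6 gp [ 517.  -237.    76.5] F [ 0.3 -0.8  0.7] M [-0.05  0.01 -0.07] open 43.0
lift5 t 34.23 gp [ 517. -237.   82.] F [-0.   0.3 -1.9] M [0.05 0.05 0.02] open 43.2
lift28 t 35.14 gp [ 517.  -237.   104.8] F [-0.4 -0.1 -2.1] M [ 0.06  0.   -0.01] open 43.2
```

View pics/l2.png

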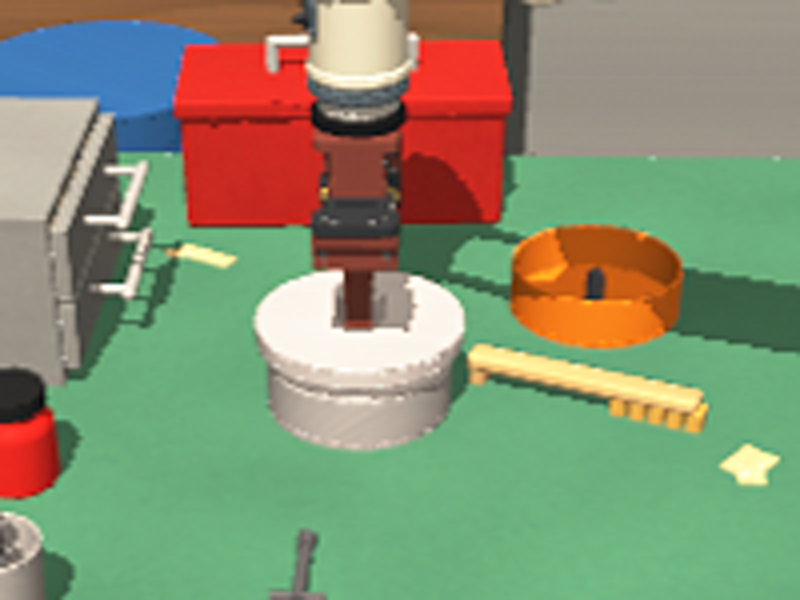

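The measured load of about 2.1 N matches the outer lid alone (0.26 kg). I'll continue straight up.

```bash
python3 - <<'E'
from m import *
import cv2
x,y=.517,-.237
go(x,y,.185,.06); r.wait(.5); rep("top")
f=[r.snapshot(n) for n in("top","side")]
b=f[1]["frame"][70:250,240:440]
cv2.imwrite("pics/l3.png",cv2.resize(b,(800,600),interpolation=cv2.INTER_CUBIC)[:,:,::-1])
E
```

```text
top t 37.23 gp [ 517. -237.  185.] F [-1.2 -0.8 -1.6] M [0.03 0.05 0.02] open 43.3
```

View pics/l3.png

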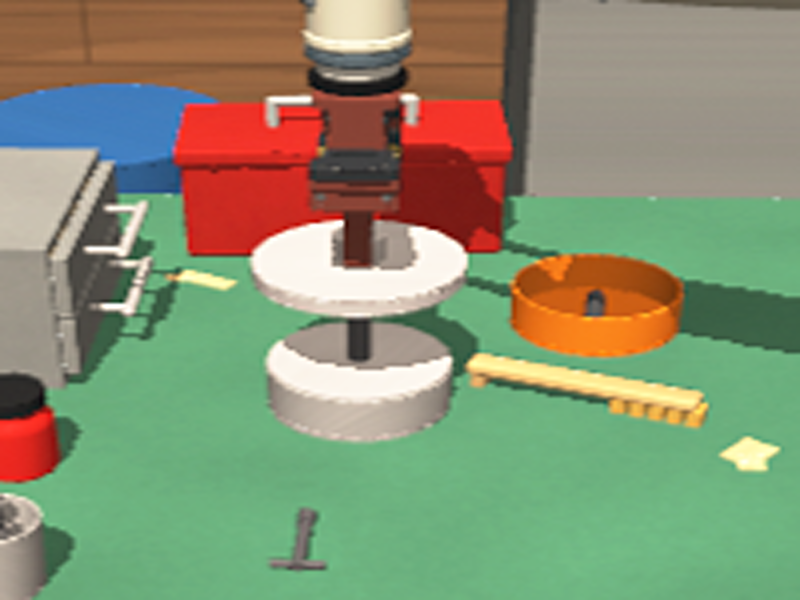

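The picture shows the outer lid held level (centre about (360,262)), with the inner lid seated flat in the tin and its stem upright at (360,340). The collar is at about 174 mm and the skirt edge at about 143 mm, above the stem top at 105 mm. I'll hand in.

```bash
python3 -c "
from m import *
rep('final'); r.hand_in()"
```

```text
final t 37.33 gp [ 517. -237.  185.] F [ 0.5 -0.1 -2.6] M [0.02 0.03 0.04] open 43.4
the job is handed in; nothing more can be done
```

The job is done and handed in at about 37 s; the hand-in gives no verdict. The wide ring and then the narrow ring are on the post. The nested lids went onto the tin together, and the arm is now holding the outer lid alone by its collar.

- **Rings:** both threaded with no measurable contact force, and I released each within about 1 mm of its home height. The views afterwards showed them concentric, with the narrow ring on the wide one; I did not measure their final heights.
- **Inner lid:** it made contact at 100.5 mm grasp height, exactly as predicted for a seated lid. The last picture shows it flat in the tin with its stem upright.
- **Outer lid:** it is held level and still, and the load is about the weight of that lid alone. From the arm's position, its collar is about 174 mm above the bench and its lower edge about 143 mm, against a stem top at 105 mm.
- **Bystanders:** the arm's paths stayed clear of them, and those in the last crop look unmoved. I did not measure their positions at the end.
- **Disagreements:** stem and post heights from their dark masks came out low because they are partly hidden. I used the lid and tin outlines instead, which agreed with the given sizes. The gripper also read 0.5–2 mm under the true diameters, which I put down to pad give.

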